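Find the trim line on a hump mould with a pendulum slope gauge

ROBOT

A 7-joint arm with a two-finger parallel gripper is mounted at the origin on the work surface. World frame = base frame: x ahead of the robot, y to its left, z up, the work surface at z = 0. Lengths are in m, angles in rad, forces in N, time in s.
With the tool pointing down it reaches from about 0.35 to 0.9 m from the base axis. Payload 19.9 kg.
Tool frame: the origin (TCP) lies between the finger pads; the fingertips stand 19 mm ahead of it and the grasp point (between the pads) is the TCP; z points along the fingers, y is the line along which they close (so a half turn about z gives the same grasp; the last joint's range is limited). The gripper opens to 94 mm and grips with 3 to 60 N. Pads are 16 mm wide; open, the fingers measure 119 mm over their backs; the gripper's body (75 mm by 177 mm) begins 78 mm behind the grasp point.
Start: joints at [1.192, 0.417, -0.01, 1.614, 0.005, 1.111, -0.053], TCP at [0.207, -0.59, 0.224] pointing down, gripper open.
Joint ranges: [-2.81, 2.81], [-0.39, 2.02], [-1.27, 1.25], [0.06, 2.57], [-1.19, 4.33], [0.19, 2], [-2.82, 2.82]. Speed limits (rad/s): [1.89, 1.89, 2.39, 2.39, 3.01, 3.01, 3.01].

INTERFACE

Orientations are given as a 3x3 rotation matrix whose columns are the frame's x, y, z axes.
In Python, from rig import robot gives the robot as it stands. Calls block until the motion is done:
- robot.move_ptp(position, orientation): joint-space move of the TCP to a pose.
- robot.move_linear(position, velocity=0.15, frame=None, threshold=None): straight line of the TCP; frame=None keeps the orientation; velocity is the mean speed in m/s. With threshold (N) it stops when the force on the tool has changed by that much, and returns True; else False.
- robot.goto_joints(angles): joint-space move.
- robot.gripper_to(opening): finger opening in m; the grip force is fixed at half the most; returns when the fingers have stopped.
- robot.pause(seconds).
- robot.ik(position, orientation): joint angles nearest the present ones, or None.
- robot.get_state(): the state.
- robot.grab_frame(name): name is "scene" or "top" or "wrist"; returns the picture (400x640x3 uint8, red, green, blue); there is no depth.
- robot.camera_info(name): a dict with "fx", "fy", "cx", "cy" (pixels), "rvec" (rotation vector, rad) and "tvec" (3), from world to camera coordinates, as OpenCV has them. Camera axes: x right, y down, z forward; pixel columns grow to the right and rows downward; lengths in m; the calibration is good to about 2 mm. A picture is of the moment at which its call begins: read the wrist's pose just before it. camera_info takes no time and is no camera call; for the wrist camera it gives the pose at the moment of the call.
A pose or a line that the arm cannot do raises robot.PlanningError and nothing moves.
- robot.sign_off(): hands the job in; it is judged then, once.
The state is a dict: "time": time; "qpos": joint angles; "joint_vel": joint speeds; "effort": joint torques, N m; "ee_pos": TCP position; "tool_rot": TCP orientation; "force": force on the tool from outside, world axes, zero at the start; "moment": the same for the moment, N m; "opening": finger opening in m; "grasp_force": force on a finger pad.
Only numpy, scipy, OpenCV 4.12 (cv2) and the standard library are available. Lean on these libraries where they do the work, as an engineer would, in place of code of your own. Each camera call takes 0.05 s, during which the arm holds its last target. There are 200 camera calls.

TASK

I need the trim line on this plaster hump mould. Take the slope gauge by its wooden grip, stand its foot upright across the middle of the mould's crown, then rock it over the long gentle flank until the swinging black pointer settles on the brass set hand; finish holding it there, still in your grip, the middle of its foot resting gently on the plaster, so that I can pencil the line. Leave the other things on the table where they are.

Things in the scene. Friction and masses are not known exactly. Their poses are not given: they have to be found in the camera images.
- gauge: Pendulum slope gauge, 0.3 to 0.5 kg, standing on the table: flat aluminium foot 130 mm (y) x 40 (x) x 14 high; upright round dial, 116 across, 20 thick (x), centre 76 mm above the underside, white graduated face looking to +x; wooden grip on top. Origin: middle of the foot's underside, z up
- gauge_grip (a point): Middle of the wooden grip, on the gauge's z axis 164 mm above its underside. The grip is 18 mm thick (x) x 36 mm (y), from 140 to 184 mm above the underside; pinch it with the fingers closing along the gauge's x
- pointer (a joint): Black weighted pointer with a round bob, swinging freely about the dial's centre and coming to hang plumb. Rad about the gauge's +x: 0 towards the middle of the foot, positive towards its +y end, so it reads +a when the gauge leans a towards +y. After a movement it swings for about 1 s
- set_hand (a joint): Slim brass hand with a diamond near its tip, on the same centre, stiff, left where it was set (0.20 to 0.42 rad, fixed to the gauge). Same zero and sign as the pointer; the pointer is on it when the two angles agree
- pointer_tip (a point): Tip of the black pointer, 50 mm from the dial's centre, 4 mm in front of the gauge's mid-plane; its z axis runs from the tip to the dial's centre
- set_hand_tip (a point): Mark point on the brass set hand, 50 mm from the dial's centre in the pointer's plane; its z axis runs from this point to the dial's centre
- mould: White plaster hump mould, fixed and rigid: an arch along its x, 180 mm long, 139 wide, crown 82 mm above the table, on a narrower plinth. Across y: from the crown line (y = 0) a gentle flank of 140 mm radius falls to +y, sloping 36 degrees at its edge y = 82 mm; a steep flank of 75 mm radius falls to -y (edge y = -57). Origin: on the table under the middle of the crown line, z up
- mould_crown (a point): Middle of the mould's crown line, 82 mm above the table
- mould_axis (a point): Centre of curvature of the gentle flank at the middle of the mould's length, 140 mm below the crown (58 mm under the table top)
- bowl: red plastic bowl, 136 mm across, 60 mm high. A bystander. Its origin is the centre of its underside
- dish: shallow fired-clay dish, 140 mm across, 30 mm high. A bystander. Its origin is the centre of its underside
- saucer: white saucer, 124 mm across, 14 mm high, carrying the cup. A bystander. Its origin is the centre of its underside
- cup: white cup with a handle, 76 mm across, 62 mm high, standing on the saucer. A bystander. Its origin is the centre of its underside
- jar: glass jar 72 mm across and 85 mm high, with brushes and modelling sticks standing in it to about 190 mm. A bystander. Its origin is the centre of its underside
- loop_tool: wooden modelling tool with a wire loop, about 150 mm long, 10 mm high, lying flat between the mould and the gauge. A bystander. Its origin is the centre of its underside
- rib: flat kidney-shaped wooden rib, 76 x 48 x 8 mm, lying flat between the mould and the gauge. A bystander. Its origin is the centre of its underside
- strip: wooden thickness strip, 220 x 30 x 8 mm, lying flat. A bystander. Its origin is the centre of its underside
Not all that is in view belongs to the job. Several things have the shape of the gauge; the one meant has the colours described above.

How it is judged:
By the outcome, as a careful person would: the job done as asked, in the order asked, and still so for the second after the job is handed in, while the arm keeps its last pose, push and grip.
It also fails if it takes over 64 s, if anything falls off the work surface, if the arm or the gripper's body presses on something with over 40 N, if the wrist force passes 120 N, or if a joint passes its speed limit or range.

## Working session

There is one attempt and no reset: what is moved stays moved. The work goes in short steps, each a Python script; the robot and the scene stay as the last script left them, time stands still between calls to the robot, and variables do not carry over. Pictures are saved under pics/ and viewed, at most 10 in all, crops included, and the job is handed in when it is done.

```bash
mkdir -p pics; ls; python3 - <<'E'
from rig import robot
import cv2
for n in ("scene","top"):
    f=robot.grab_frame(n); cv2.imwrite(f"pics/{n}0.png",f[:,:,::-1])
    print(n,robot.camera_info(n))
s=robot.get_state();print(s)
E
```

```text
pics
scene {'fx': 466.3851861165285, 'fy': 466.3851861165285, 'cx': 332.9561045265302, 'cy': 204.9686354714236, 'rvec': array([ 2.24068648,  0.77435617, -0.32767663]), 'tvec': array([-0.40227271, -0.15345407,  1.59834967])}
top {'fx': 390.6812582711111, 'fy': 390.6812582711111, 'cx': 324.1761192738461, 'cy': 201.7013818332359, 'rvec': array([ 2.11557884, -2.15259231,  0.1452761 ]), 'tvec': array([0.01858212, 0.49931082, 1.29686467])}
{'time': 0.1, 'qpos': array([ 1.19147722,  0.41792143, -0.01029858,  1.61412605,  0.00468249,
        1.11070172, -0.05301105]), 'joint_vel': array([-0.00070676, -0.00055224, -0.0004246 , -0.00188065, -0.00042134,
       -0.00027597, -0.00037396]), 'effort': array([ 1.22900616e-03, -8.52582121e+01,  6.40335884e-01, -4.26699650e+01,
       -4.87741828e-02,  1.63455721e-02,  1.18801754e-05]), 'ee_pos': array([ 0.20702746, -0.58936678,  0.22387831]), 'tool_rot': array([[ 9.43484619e-01,  3.31416018e-01, -4.43878410e-04],
       [ 3.31416308e-01, -9.43484046e-01,  1.04200822e-03],
       [-7.34539821e-05, -1.13022727e-03, -9.99999359e-01]]), 'force': array([-0.47769114,  0.05398131,  0.10187425]), 'moment': array([ 0.02586283,  0.00755107, -0.02244881]), 'grasp_force': 0.0, 'opening': 0.09357599065040535}
```

View pics/scene0.png

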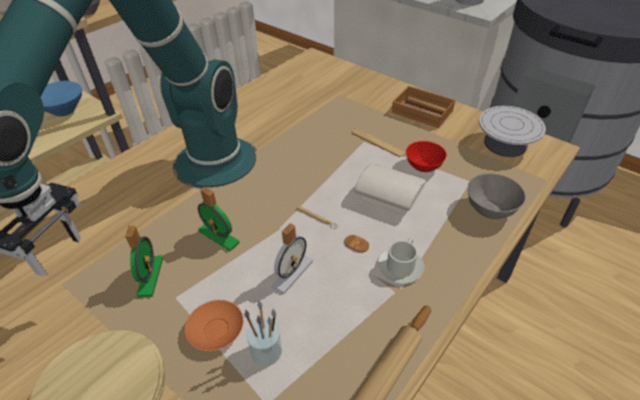

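View pics/top0.png

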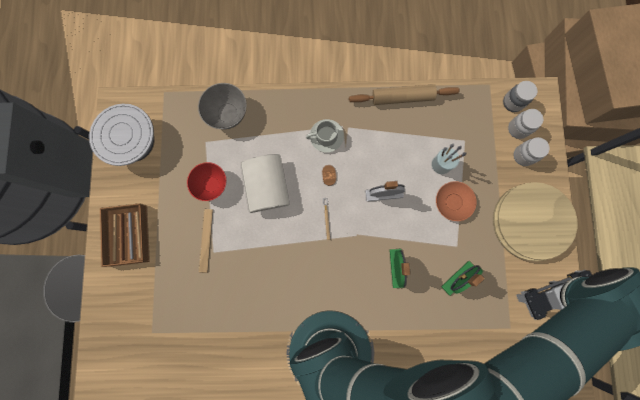

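```bash
cat > h.py <<'E'
import numpy as np, cv2
from rig import robot
def cam(n):
    c=robot.camera_info(n); R=cv2.Rodrigues(c["rvec"])[0]; t=np.array(c["tvec"])
    return c,R,t
def ray(n,px,C=None):
    c,R,t=C or cam(n); o=-R.T@t
    d=R.T@np.array([(px[0]-c["cx"])/c["fx"],(px[1]-c["cy"])/c["fy"],1]); return o,d/np.linalg.norm(d)
def onz(n,px,z,C=None):
    o,d=ray(n,px,C); return o+d*(z-o[2])/d[2]
def proj(n,P,C=None):
    c,R,t=C or cam(n); q=np.atleast_2d(P)@R.T+t
    return np.c_[q[:,0]/q[:,2]*c["fx"]+c["cx"],q[:,1]/q[:,2]*c["fy"]+c["cy"]]
E
python3 - <<'E'
from h import *
s=cv2.imread("pics/scene0.png");t=cv2.imread("pics/top0.png")
cr=lambda im,x,y,w,h,k:cv2.resize(im[y:y+h,x:x+w],None,fx=k,fy=k,interpolation=cv2.INTER_CUBIC)
a=np.hstack([cr(s,345,150,95,70,4),cr(s,262,218,95,70,4)])
b=np.hstack([cr(t,225,142,95,75,4),cr(t,345,155,95,75,4)])
cv2.imwrite("pics/crops.png",np.vstack([a,b]))
for n in("scene","top"):
    c,R,tt=cam(n);print(n,-R.T@tt)
hsv=cv2.cvtColor(t,cv2.COLOR_BGR2HSV)
print(onz("top",(265,182),.08),onz("top",(385,195),0))
E
```

```text
scene [ 1.08940803 -0.73149951  1.0090549 ]
top [ 0.2961859  -0.0107935   1.35781883]
[0.56351787 0.20614635 0.08      ] [ 0.52529617 -0.20372598  0.        ]
```

View pics/crops.png

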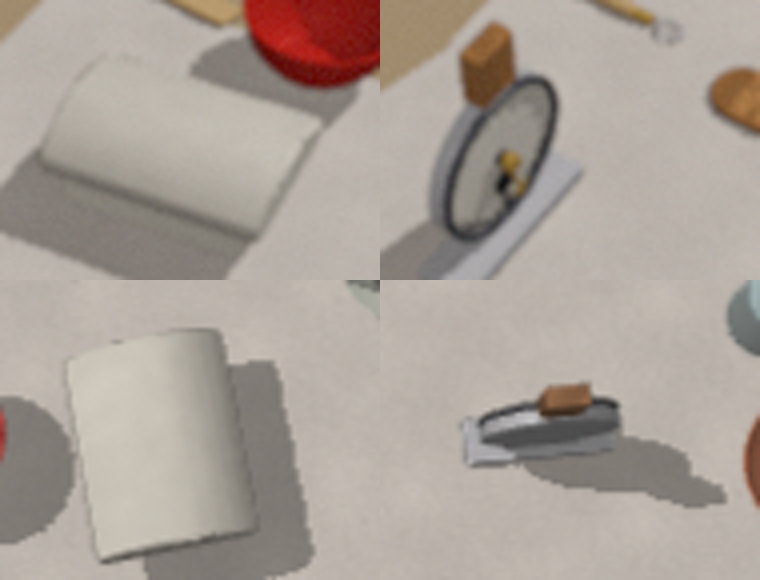

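```bash
python3 - <<'E'
from h import *
c,R,t=cam("wrist"); s=robot.get_state(); T=np.array(s["tool_rot"])
print({k:c[k] for k in("fx","cx","cy")},"cam pos in tool",T.T@(-R.T@t-s["ee_pos"]),"cam axes in tool\n",(T.T@R.T).round(3))
t=cv2.imread("pics/top0.png"); hsv=cv2.cvtColor(t,cv2.COLOR_BGR2HSV)
for nm,(x,y,w,h) in dict(mould=(235,145,65,75),gauge=(355,170,60,40)).items():
    p=hsv[y:y+h,x:x+w]; print(nm,[tuple(hsv[yy,xx]) for yy,xx in ([(182,255),(182,283),(160,265),(230,310),(200,298)] if nm=="mould" else [(199,370),(196,395),(186,391),(220,360)])])
# candidate wrist looks
d=np.array([.525,-.204,.076]); Rt=T.T@R.T; pt=T.T@(-R.T@cam("wrist")[2]-s["ee_pos"])
def look(tgt,direction,dist,roll):
    z=-np.array(direction)/np.linalg.norm(direction); 
    x=np.cross(z,[0,0,1]);x/=np.linalg.norm(x);y=np.cross(z,x)
    a=np.radians(roll); C=np.c_[x*np.cos(a)+y*np.sin(a),-x*np.sin(a)+y*np.cos(a),z]
    Tt=C@Rt.T; return tgt-z*dist-Tt@pt,Tt
for nm,tg,dirs in(("dial",d,[(np.cos(np.radians(e))*np.cos(az),np.cos(np.radians(e))*np.sin(az),np.sin(np.radians(e))) for e in(25,35,45,55) for az in(-.5,0,.5)]),("mould",np.array([.56,.2,.06]),[(-np.cos(np.radians(e)),0,np.sin(np.radians(e))) for e in(30,45,60)])):
  for D in dirs:
    for dist in(.25,.33):
      for roll in(0,90,180,270):
        P,O=look(tg,D,dist,roll); q=robot.ik(P,O)
        if q is not None: print(nm,np.round(D,2),np.degrees(np.arcsin(D[2])).round(),dist,roll,P.round(2),np.round(q,2))
E
```

```text
{'fx': 307.25437043862416, 'cx': 320.09002463015185, 'cy': 198.2842562429902} cam pos in tool [ 0.06960471 -0.00085257 -0.16063703] cam axes in tool
 [[ 0.    -0.97  -0.243]
 [ 1.    -0.     0.   ]
 [-0.    -0.243  0.97 ]]
mould [(np.uint8(20), np.uint8(23), np.uint8(202)), (np.uint8(16), np.uint8(22), np.uint8(130)), (np.uint8(19), np.uint8(22), np.uint8(194)), (np.uint8(13), np.uint8(22), np.uint8(186)), (np.uint8(16), np.uint8(22), np.uint8(126))]
gauge [(np.uint8(150), np.uint8(3), np.uint8(169)), (np.uint8(0), np.uint8(0), np.uint8(119)), (np.uint8(12), np.uint8(124), np.uint8(109)), (np.uint8(14), np.uint8(21), np.uint8(186))]
dial [0.91 0.   0.42] 25.0 0.25 180 [ 0.58 -0.2   0.13] [ 0.24  1.04 -0.08  1.    0.22  1.99 -1.41]
dial [0.8  0.43 0.42] 25.0 0.25 180 [ 0.58 -0.18  0.13] [ 0.14  0.93 -0.19  1.23  0.52  1.83 -1.2 ]
dial [0.8  0.43 0.42] 25.0 0.25 270 [ 0.57 -0.15  0.11] [-0.05  1.03 -0.11  1.27  0.68  1.88 -2.8 ]
dial [0.8  0.43 0.42] 25.0 0.33 180 [ 0.64 -0.14  0.17] [ 0.08  1.02 -0.2   0.97  0.53  1.99 -1.16]
dial [0.8  0.43 0.42] 25.0 0.33 270 [ 0.64 -0.11  0.14] [-0
[... 6050 characters left out ...]
uld [-0.5   0.    0.87] 60.0 0.25 90 [0.52 0.23 0.13] [ 0.11  0.63 -1.09  2.07  1.34  1.15  1.35]
mould [-0.5   0.    0.87] 60.0 0.25 180 [0.55 0.2  0.14] [ 0.34  0.52 -1.01  1.98  0.86  0.8   0.42]
mould [-0.5   0.    0.87] 60.0 0.25 270 [0.52 0.17 0.13] [ 0.62  0.43 -1.09  2.28  1.42  0.3  -1.56]
mould [-0.5   0.    0.87] 60.0 0.33 0 [0.46 0.2  0.18] [-1.3   0.07  0.53  2.46  1.52  0.48  2.56]
mould [-0.5   0.    0.87] 60.0 0.33 90 [0.48 0.23 0.2 ] [ 0.11  0.39 -1.08  2.09  1.09  1.09  1.49]
mould [-0.5   0.    0.87] 60.0 0.33 180 [0.51 0.2  0.21] [ 0.46  0.34 -1.14  2.    0.64  0.86  0.56]
mould [-0.5   0.    0.87] 60.0 0.33 270 [0.48 0.17 0.2 ] [ 0.15  0.03 -0.52  2.32 -0.16  0.23 -0.15]
```

```bash
cat >> h.py <<'E'
PT=np.array([.06960471,-.00085257,-.16063703]); RT=np.array([[0,-.97,-.243],[1,0,0],[0,-.243,.97]])
RT=cv2.SVDecomp(RT)[1]@cv2.SVDecomp(RT)[2]
def look(tgt,direction,dist,roll=180):
    z=-np.array(direction)/np.linalg.norm(direction)
    x=np.cross(z,[0,0,1]);x/=np.linalg.norm(x);y=np.cross(z,x)
    a=np.radians(roll); C=np.c_[x*np.cos(a)+y*np.sin(a),-x*np.sin(a)+y*np.cos(a),z]
    T=C@RT.T; return np.array(tgt)-z*dist-T@PT,T
def snap(name,f):
    im=robot.grab_frame(name)[:,:,::-1].copy(); C=cam(name); cv2.imwrite(f"pics/{f}.png",im)
    import pickle; pickle.dump(C,open(f"pics/{f}.pkl","wb")); return im
E
python3 - <<'E'
from h import *
T0=np.array(robot.get_state()["tool_rot"])
P,T=look([.56,.2,.06],[.5,0,.87],.42)
print(P, robot.ik(P,T))
robot.move_linear([.22,-.5,.45],.3)
robot.move_ptp(P,T); robot.pause(.3); snap("wrist","w_mould")
P,T=look([.525,-.204,.08],[.71,0,.71],.36)
robot.move_ptp(P+[0,0,.12],T); robot.move_linear(P,.2); robot.pause(.3); snap("wrist","w_dial")
print(robot.get_state()["time"])
E
```

```text
[0.65851281 0.19914743 0.28857347] [ 0.06616825  0.75690049 -0.72165615  1.08641308  0.32729396  1.68677331
 -2.13395866]Traceback (most recent call last):
  File "<stdin>", line 8, in <module>
rig.PlanningError: the arm cannot take that pose within its joint ranges
```

```bash
python3 - <<'E'
from h import *
ok=False
for D in([.71,0,.71],[.62,.1,.75],[.57,0,.82],[.5,0,.87]):
  for dist in(.36,.33,.3):
    P,T=look([.525,-.204,.08],D,dist)
    for up in (.08,.05,.0):
      if robot.ik(P,T) is not None and robot.ik(P+[0,0,up],T) is not None: ok=True;break
    if ok:break
  if ok:break
print(D,dist,up,P)
robot.move_ptp(P+[0,0,up],T)
if up: robot.move_linear(P,.2)
robot.pause(.2); snap("wrist","w_dial")
print(robot.get_state()["time"])
a=cv2.imread("pics/w_mould.png");b=cv2.imread("pics/w_dial.png")
cv2.imwrite("pics/both.png",np.vstack([cv2.resize(a,(480,300)),cv2.resize(b,(480,300))]))
E
```

```text
[0.71, 0, 0.71] 0.36 0.08 [ 0.63727529 -0.20485257  0.23255562]
6.6583
```

View pics/both.png

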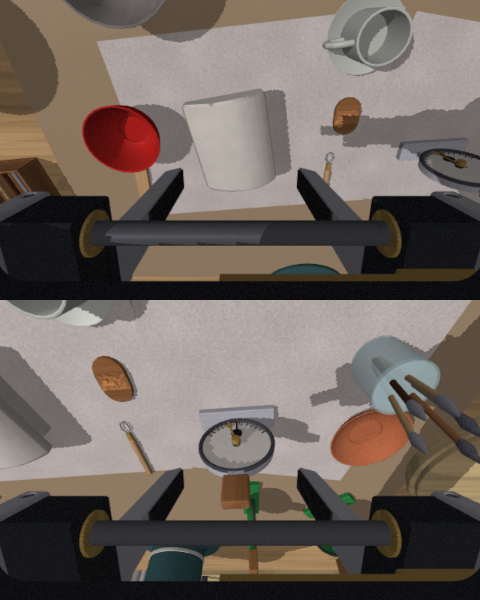

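```bash
python3 - <<'E'
from h import *
a=cv2.imread("pics/w_mould.png");b=cv2.imread("pics/w_dial.png")
cr=lambda im,x,y,w,h,k:cv2.resize(im[y:y+h,x:x+w],None,fx=k,fy=k,interpolation=cv2.INTER_CUBIC)
cv2.imwrite("pics/z.png",np.hstack([cr(a,240,110,130,150,3),cr(b,262,130,110,120,3.75)]))
E
```

```text
(no output)
```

View pics/z.png

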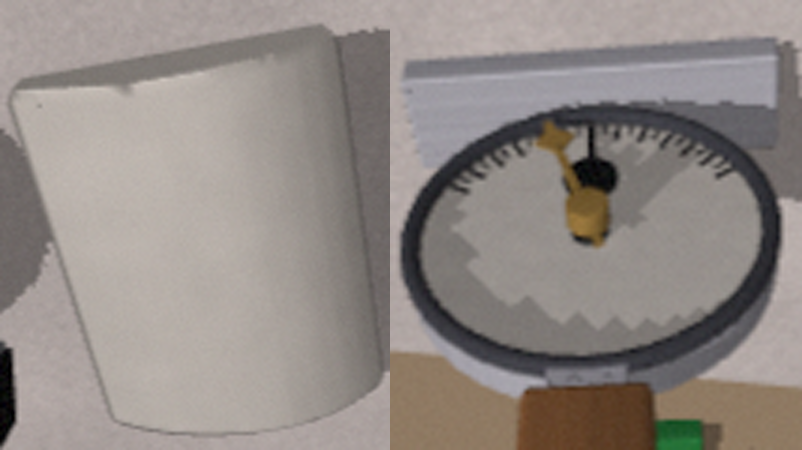

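```bash
python3 - <<'E'
from h import *
import pickle
Cm=pickle.load(open("pics/w_mould.pkl","rb"));Cd=pickle.load(open("pics/w_dial.pkl","rb"))
m=lambda u,v,z:onz("w",(u/3+240-.33,v/3+110-.33),z,Cm)
A,B,C,D=[m(*p,.055) for p in((13,92),(327,29),(112,416),(381,379))]
print("mould corners",*[p[:2].round(4) for p in(A,B,C,D)])
for n,e in(("AB",A-B),("CD",C-D),("AC",A-C),("BD",B-D)): print(n,np.linalg.norm(e).round(4),np.degrees(np.arctan2(-e[0],e[1]) if n in("AB","CD") else np.arctan2(-(-e[1]),e[0])).round(2))
px=lambda u,v:((u-390)/3.75+262-.37,v/3.75+130-.37)
for z,p,q in((0,(404,63),(777,39)),(.014,(408,80),(778,53))):
    a,b=onz("w",px(*p),z,Cd),onz("w",px(*q),z,Cd); print("foot",z,a[:2],b[:2],np.linalg.norm(a-b),"yaw",np.degrees(np.arctan2(-(a-b)[0],(a-b)[1])))
    yaw=np.arctan2(-(a-b)[0],(a-b)[1])
    X=np.array([np.cos(yaw),np.sin(yaw),0]);Y=np.array([-X[1],X[0],0]);O=(a+b)/2-X*.02;O[2]=0
    print(" origin",O)
    for nm,p in(("diamond",(554,137)),("ptip",(590,124)),("bob",(590,178))):
        o,d=ray("w",px(*p),Cd); r=o+d*(((O+X*.004-o)@X)/(d@X))-O
        y,z_=r@Y,r[2]; print("  ",nm,y,z_,"ang from centre",np.arctan2(y,.076-z_),np.hypot(y,.076-z_))
# top view checks
t=cv2.imread("pics/top0.png")
T=lambda u,v,z,x0,y0:onz("top",(u/4+x0-.4,v/4+y0-.4),z)[:2].round(4)
print("top mould",[T(u,v-280,.055,225,142) for u,v in((67,358),(220,329),(99,557),(257,531))])
print("top foot",[T(u-380,v-280,.0,345,155) for u,v in((465,466),)],[T(u-380,v-280,.014,345,155) for u,v in((461,418),(620,452))])
E
```

```text
mould corners [0.6405 0.2947] [0.6669 0.1651] [0.4688 0.2654] [0.4922 0.1302]
AB 0.1322 11.49
CD 0.1372 9.79
AC 0.1742 9.66
BD 0.1782 11.3
foot 0 [ 0.54151492 -0.13213907] [ 0.55149744 -0.26243164] 0.13067442741965643 yaw 4.381228900547514
 origin [ 0.52656462 -0.1988132   0.        ]
   diamond 0.013123381565302104 0.026455918581747895 ang from centre 0.25893634127622717 0.05125269892685559
   ptip 0.0007910879993567959 0.02050358034846539 ang from centre 0.014253792016260675 0.05550205774889759
   bob 0.00046947894493318314 0.04899608446401987 ang from centre 0.01738383648566422 0.0270079963113535
foot 0.014 [ 0.54440962 -0.13562795] [ 0.55542639 -0.26091017] 0.12576566278055953 yaw 5.0254139088646275
 origin [ 0.52999488 -0.20002101  0.        ]
   diamond 0.014061808541901009 0.030416475606131255 ang from centre 0.29922240488398255 0.04770316714470337
   ptip 0.0018725700813463214 0.02471489282177175 ang from centre 0.03649672746020787 0.05131928231173846
   bob 0.0015548746259270976 0.05283091083348024 ang from centre 0.06700939577205145 0.023221204273432834
top mould [array([0.6438, 0.2926]), array([0.6667, 0.1606]), array([0.4705, 0.2626]), array([0.4902, 0.1291])]
top foot [array([ 0.5049, -0.1358])] [array([ 0.5452, -0.1324]), array([ 0.5125, -0.2693])]
```

```bash
python3 - <<'E'
from h import *
import pickle
Cm=pickle.load(open("pics/w_mould.pkl","rb"))
a=cv2.imread("pics/w_mould.png").astype(int)
# near-end silhouette: strongest vertical gradient (bright plaster -> cloth/edge) per column
g=cv2.GaussianBlur(a.sum(2).astype(np.float32),(0,0),.8)
uL,uR=112/3+240-.33,381/3+240-.33
pts=[]
for u in range(int(uL)+1,int(uR)):
    c=g[225:262,u]; d=np.abs(np.gradient(c)); c2=a[225:262,u].sum(1)
    pts.append((u,225+int(np.argmin(np.r_[c[5:]])+5) if False else 225+int(np.argmax(d))))
pts=np.array(pts,float)
yaw=np.radians(10.5);X=np.array([np.cos(yaw),np.sin(yaw),0]);Y=np.array([-X[1],X[0],0])
E=np.array([.4688,.2654,.055])/2+np.array([.4922,.1302,.055])/2
for u,v in pts[::6]:
    o,d=ray("w",(u,v),Cm); r=o+d*(((E-o)@X)/(d@X)); s=(r-E)@Y
    y1=s+12.5e-3; y2=12.5e-3-s
    f=lambda y:.082-.14+np.sqrt(max(.14**2-y*y,0)) if y>0 else .082-.075+np.sqrt(max(0,.075**2-y*y))
    print(int(u),int(v),"s %.4f z %.4f  gentle+y: %.4f  gentle-y: %.4f"%(s,r[2],f(y1),f(y2)))
E
```

```text
278 251 s 0.0666 z 0.0607  gentle+y: 0.0575  gentle-y: 0.0590
284 251 s 0.0570 z 0.0628  gentle+y: 0.0635  gentle-y: 0.0674
290 252 s 0.0474 z 0.0673  gentle+y: 0.0685  gentle-y: 0.0734
296 253 s 0.0379 z 0.0716  gentle+y: 0.0726  gentle-y: 0.0776
302 253 s 0.0288 z 0.0736  gentle+y: 0.0758  gentle-y: 0.0802
308 253 s 0.0197 z 0.0756  gentle+y: 0.0782  gentle-y: 0.0816
314 253 s 0.0108 z 0.0775  gentle+y: 0.0800  gentle-y: 0.0820
320 253 s 0.0020 z 0.0794  gentle+y: 0.0813  gentle-y: 0.0816
326 252 s -0.0068 z 0.0791  gentle+y: 0.0819  gentle-y: 0.0807
332 254 s -0.0154 z 0.0854  gentle+y: 0.0819  gentle-y: 0.0792
338 252 s -0.0241 z 0.0829  gentle+y: 0.0811  gentle-y: 0.0771
344 251 s -0.0327 z 0.0826  gentle+y: 0.0792  gentle-y: 0.0745
350 248 s -0.0417 z 0.0780  gentle+y: 0.0761  gentle-y: 0.0711
356 245 s -0.0509 z 0.0732  gentle+y: 0.0715  gentle-y: 0.0668
362 241 s -0.0604 z 0.0662  gentle+y: 0.0647  gentle-y: 0.0615
```

```bash
python3 - <<'E'
from h import *
import pickle
Cd=pickle.load(open("pics/w_dial.pkl","rb"))
b=cv2.imread("pics/w_dial.png"); h=cv2.cvtColor(b,cv2.COLOR_BGR2HSV).astype(int)
brass=(h[...,0]>10)&(h[...,0]<30)&(h[...,1]>120)&(h[...,2]>90)
print("\n".join("%d "%v+"".join("#" if brass[v,u] else("o" if b[v,u].sum()<200 else ".") for u in range(296,330)) for v in range(158,198)))
def mm(u,v,O,X,Y,xo=.004):
    o,d=ray("w",(u,v),Cd); r=o+d*(((O+X*xo-o)@X)/(d@X))-O; return r@Y,r[2]
vs,us=np.nonzero(brass[158:172,296:330]); ctr=(us.mean()+296,vs.mean()+158)
for x in(.5266,.529,.530):
    O=np.array([x,-.1992,0]);yaw=np.radians(4.7);X=np.array([np.cos(yaw),np.sin(yaw),0]);Y=np.array([-X[1],X[0],0])
    print(x,"dia px",ctr,mm(*ctr,O,X,Y), "ptip",mm(314.6,163,O,X,Y),mm(314.6,168,O,X,Y))
# dry-run IK of the plan for both grip half-turns
def Rg(yaw,a):  # gauge frame: yaw about z then lean a towards +y => rotate about x by -a
    return cv2.Rodrigues(np.array([0,0,yaw]))[0]@cv2.Rodrigues(np.array([-a,0,0.]))[0]
for sgn in(1,-1):
    G=np.array([[0,sgn,0],[sgn,0,0],[0,0,-1.]]) # tool axes in gauge frame (cols x,y,z)
    yg,ym=np.radians(4.7),np.radians(10.5); res=[]
    cr=np.array([.5698,.2002,.082]); ax=cr-[0,0,.14]
    for P,R in[((.529,-.199,.30),Rg(yg,0)),((.529,-.199,.164),Rg(yg,0)),((.57,.2,.33),Rg(ym,0))]+[(ax+Rg(ym,a)[:,2]*.304,Rg(ym,a)) for a in(0,.1,.2,.3)]:
        q=robot.ik(np.array(P),R@G); res.append(None if q is None else np.round(q,2).tolist())
    print(sgn,np.linalg.det(G),*res,sep="\n ")
E
```

```text
158 ..................ooooooooooo.....
159 ...........ooooooooooooooooooooooo
160 ......oooooooooooooooooooooooooooo
161 ...oooooooooooooooooooooooo......o
162 .oooooo..oooooooooooooooooo.oooooo
163 ooooooo###ooooooo..oo..o.........o
164 ooooooo###.........oo.............
165 ooooooo######......oo.....o......o
166 oo....########.....oo.....o......o
167 ......########.....o..............
168 .....########......o..............
169 .........###.......oo.............
170 o.........##.......oo.............
171 ...........#.......oo.............
172 ...........##....oooooo...........
173 ............#..oooooooooo.........
174 ............##oooooooooooo........
175 .............#oooooooooooo........
176 .............##oooooooooooo.......
177 .............###ooooooooooo.......
178 .............o##ooooooooooo.......
179 .............o##oooooooooo........
180 .............oo##ooooooooo........
181 ..............o########oo.........
182 ..............##########..........
183 .............###########..........
184 .............###########..........
185 .............###########..........
186 ....
[... 1269 characters left out ...]
0014065109500200504), np.float64(0.03546715998571587))
1
 1.0
 [0.77, 0.29, -0.58, 1.66, 0.17, 1.24, 0.24]
 [0.77, 0.44, -0.59, 1.81, 0.29, 0.98, 0.14]
 [0.11, 0.37, -0.66, 1.51, 0.23, 1.34, -0.39]
 [0.12, 0.44, -0.68, 1.63, 0.29, 1.18, -0.44]
 [0.0, 0.46, -0.66, 1.6, 0.39, 1.24, -0.57]
 [-0.12, 0.5, -0.64, 1.56, 0.48, 1.31, -0.69]
 [-0.23, 0.55, -0.63, 1.52, 0.56, 1.39, -0.8]
-1
 1.0
 [0.3, 0.25, 0.01, 1.67, -0.0, 1.22, -2.75]
 [0.28, 0.38, 0.03, 1.82, -0.01, 0.94, -2.74]
 [0.37, 0.5, -1.08, 1.51, 0.44, 1.4, 2.59]
 [0.37, 0.58, -1.08, 1.62, 0.53, 1.27, 2.51]
 [0.25, 0.61, -1.08, 1.59, 0.64, 1.35, 2.39]
 [0.14, 0.66, -1.09, 1.55, 0.73, 1.45, 2.27]
 [0.02, 0.73, -1.09, 1.51, 0.83, 1.55, 2.17]
```

```bash
cat >> h.py <<'E'
def Rg(yaw,a): return cv2.Rodrigues(np.array([0,0,yaw]))[0]@cv2.Rodrigues(np.array([-a,0,0.]))[0]
G=np.array([[0,1,0],[1,0,0],[0,0,-1.]]); YG,YM=np.radians(4.7),np.radians(10.5)
E
python3 - <<'E'
from h import *
S=robot.get_state
p=S()["ee_pos"]; robot.move_linear(p+[0,0,.08],.25)
robot.move_ptp(np.array([.529,-.198,.30]),Rg(YG,0)@G)
robot.move_linear(np.array([.529,-.198,.164]),.12)
f0=S()["force"]; robot.gripper_to(.0); s=S(); print("grip",s["opening"],s["grasp_force"],f0,s["force"],s["ee_pos"])
p=s["ee_pos"]
robot.move_linear(np.array([.529,-.198,.184]),.08); robot.pause(.3); s=S(); print("lift",s["force"],s["moment"],s["opening"],s["time"])
robot.move_linear(np.array([.529,-.198,.33]),.2); robot.pause(.8)
snap("scene","s_lift"); snap("wrist","w_lift"); s=S();print(s["ee_pos"],s["force"],s["moment"],s["time"])
a=cv2.imread("pics/w_lift.png");c,_,_=cam("scene");u,v=proj("scene",[[.529,-.198,.24]])[0].astype(int)
b=cv2.imread("pics/s_lift.png")[v-35:v+50,u-45:u+45]
cv2.imwrite("pics/lift.png",np.hstack([cv2.resize(a,(400,250)),cv2.resize(b,(265,250),interpolation=cv2.INTER_CUBIC)]))
E
```

```text
grip 0.017664698745806763 29.997432231903076 [0.06840454 0.22104239 0.35226559] [ 0.2500486   0.70496445 -0.89073913] [ 0.5289346  -0.19797216  0.16393511]
lift [ 0.26260687 -0.7404939  -2.86137879] [-0.02406338 -0.09249472  0.00261471] 0.018081072592361445 11.7917
[ 0.52898935 -0.1980021   0.33002179] [ 0.12406163  0.0314406  -3.50097291] [-0.07198737 -0.09495169  0.10857309] 13.575
```

View pics/lift.png

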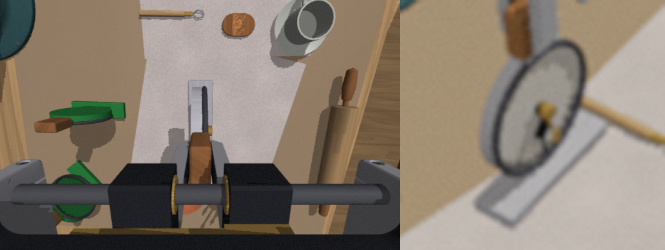

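```bash
python3 - <<'E'
from h import *
import pickle
C=pickle.load(open("pics/w_lift.pkl","rb")); im=cv2.imread("pics/w_lift.png")
g=im[120:225,285:365].astype(int)
# light grey neutral foot
m=((g.max(2)-g.min(2))<14)&(g.sum(2)>330)
print("\n".join("%d "%(v+120)+"".join("#" if m[v,u] else "." for u in range(80)) for v in range(0,40,2)))
for (u,v) in[(302,131),(340,131),(302,200)]:
    r=onz("w",(u,v),.180,C)-[.529,-.198,.180]; print((Rg(YG,0).T@r).round(4))
E
```

```text
120 ##...#.###.##.#.....####..#..##...####.#.####..#####...####.#####...#.###..##..#
122 #####..#.#.##.#.....##..#...##.##..#.#.##....####..########.##.##..######.#.##.#
124 .#.#.##.....##....#.##.#..#.#.#.##.#...#.#.#######.#.#.#####..#######.###.#.#...
126 ....###.#.#.....#..##.#..###..###..#..###...#.#.##..#.##......#.#..###.#..#####.
128 #####.###..###.#############################################......#..####.###.##
130 .#.....#.##...###########################################..#####.#..#.#####.##.#
132 .###.....#.....###########################################..#.##.###.#.#.....##.
134 ##.#.########..############################################..####..#####.##..###
136 .##...#...###..############################################..####.#.##..####..##
138 ...####....##.##########################....#############.##..#.#.###..###.##..#
140 #.#.##.##..#.#.#######################........###########.###.##.##.####.####...
142 .#.##.....#..#########################........#############..#........##.####.#.
144 ###...##.#.....######################.........##########....#.#.###..#######.##.
146 .#.#.#.##..#...#######################........##########.##...##.#...####..##.#.
148 ####.#..##.#.#########################........##########..##...#.##.##.###...#..
150 .#.##...#....#########################.........################..#.#.##.#.##..##
152 ##...##.##..##.#######################.........#########....##..#.######.#.#.##.
154 #.###.#.###...########################.........#########.#...######..###......#.
156 ####.#.###.#...#######################.........###########.#.#.#....#.#.#.#....#
158 ...#...#...#.#.#######################.........#########.#.......#####..####..##
[-0.0186  0.0616  0.    ]
[0.0189 0.0616 0.    ]
[-0.0196 -0.0088  0.    ]
```

```bash
python3 - <<'E'
from h import *
S=robot.get_state; R0=Rg(YM,0)@G
robot.move_ptp(np.array([.5698,.2002,.33]),R0); robot.pause(.5)
robot.move_linear(np.array([.5698,.2002,.256]),.12); robot.pause(.6)
s=S();f0=np.array(s["force"]);m0=np.array(s["moment"]);print(s["time"],f0,m0)
hit=robot.move_linear(np.array([.5698,.2002,.238]),.01,threshold=1.5); robot.pause(.4)
s=S();print(hit,s["ee_pos"],np.array(s["force"])-f0,np.array(s["moment"])-m0,s["opening"],s["time"])
snap("scene","s_crown")
E
```

```text
16.925 [-0.67240376  0.11533899 -3.87514458] [-0.00735218 -0.12392593  0.02685603]
True [0.56977992 0.20021504 0.24538697] [-0.20002219 -0.50916214  9.29686419] [-0.11412572  0.1136908  -0.03948678] 0.01774207273470249 18.4
```

```bash
cat >> h.py <<'E'
AX=np.array([.5698,.2002,-.058])
def rock(a,r,v=.05): R=Rg(YM,a); robot.move_linear(AX+R[:,2]*r,v,frame=R@G)
E
cat > rockrun.py <<'E'
from h import *
import sys
S=robot.get_state; f0=np.array([-.67,.115,-3.875]); r=.3038
rock(0,r,.01); robot.pause(.3); n=lambda a:(np.array(S()["force"])-f0)@Rg(YM,a)[:,2]
print("F",n(0),S()["time"])
for a in np.linspace(0,.25,9)[1:]:
    rock(a,r,.04); N=n(a); r+=np.clip((N-4)/15e3,-.0003,.0003); print(round(a,3),"N %.1f r %.4f"%(N,r),end="; ")
robot.pause(1.3); s=S(); print(s["time"],s["ee_pos"],np.array(s["force"])-f0,n(.25),s["moment"],s["opening"])
snap("scene","s_rock"); snap("wrist","w_rock")
u,v=proj("scene",[AX+Rg(YM,.25)[:,2]*(.14+.076)])[0].astype(int)
b=cv2.imread("pics/s_rock.png")[v-30:v+30,u-40:u+40]
cv2.imwrite("pics/rock.png",cv2.resize(b,None,fx=8,fy=8,interpolation=cv2.INTER_CUBIC)); print(u,v)
E
python3 rockrun.py
```

```text
F 0.7325690117164725 19.0333
0.031 N 0.6 r 0.3036; 0.062 N 2.2 r 0.3035; 0.094 N 4.5 r 0.3035; 0.125 N 9.0 r 0.3038; 0.156 N 8.8 r 0.3041; 0.188 N 3.4 r 0.3040; 0.219 N 0.4 r 0.3038; 0.25 N 1.5 r 0.3036; 23.425 [0.55612534 0.2740964  0.23636391] [ 1.60944593 -0.06126927  2.25506807] 2.0974958890798643 [ 0.43593179 -0.32520598  0.05976501] 0.01776894741064159
398 151
```

View pics/rock.png

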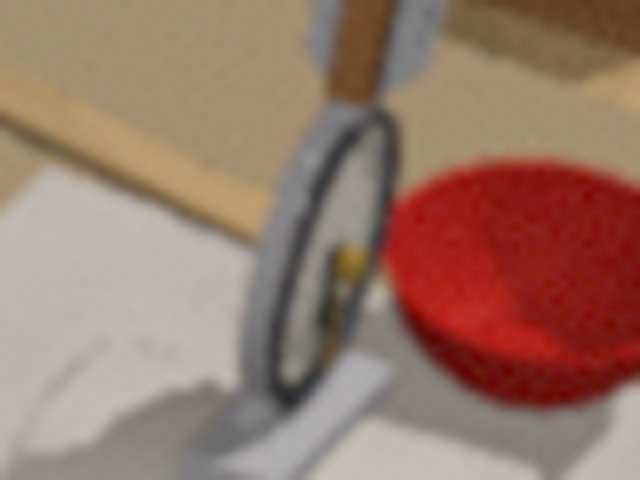

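```bash
python3 - <<'E'
from h import *
import pickle
Cd=pickle.load(open("pics/w_dial.pkl","rb"))
b=cv2.imread("pics/w_dial.png").astype(float); g=b.sum(2)
P=[]
for v in range(164,172):
    w=np.clip(np.median(g[v,310:322])-g[v,312:320],0,None); w[w<.15*w.max()]=0; P.append((( w*np.arange(312,320)).sum()/w.sum(),v))
P=np.array(P); print("pointer u",P[:,0].round(2))
sat=b[...,2]-b[...,0]; w=np.clip(sat[162:170,300:311]-35,0,None); vv,uu=np.mgrid[162:170,300:311]
print(sat[161:172,299:312].astype(int))
dia=((w*uu).sum()/w.sum(),(w*vv).sum()/w.sum()); print("dia",dia)
for x in(.527,.529,.531):
  for yw in(4.2,5.2):
    yaw=np.radians(yw);X=np.array([np.cos(yaw),np.sin(yaw),0]);Y=np.array([-X[1],X[0],0]);O=np.array([x,-.1985,0])
    def mm(u,v):
        o,d=ray("w",(u,v),Cd); r=o+d*(((O+X*.004-o)@X)/(d@X))-O; return r@Y,r[2]
    yp=np.mean([mm(*p)[0] for p in P]); yd,zd=mm(*dia)
    print(x,yw,"ptr y %.4f dia dy %.4f z %.4f asin %.3f atan %.3f"%(yp,yd-yp,zd,np.arcsin((yd-yp)/.05),np.arctan2(yd-yp,.076-zd)))
for f in("w_lift","w_rock"):
    im=cv2.imread(f"pics/{f}.png").astype(int)[115:150,295:325]; d=(im.max(2)-im.min(2)).mean(1); print(f,"row profile",(im.sum(2).mean(1)).astype(int),d.round().astype(int))
E
```

```text
pointer u [316.08 315.83 315.32 315.32 315.32 315.52 315.55 315.66]
[[ -6  -4  -6  -4   1   0  -2  -6  -4  -4  -7  -5  -7]
 [ -7 -10  -7   4  27  34  15  -6  -5  -4  -5  -5  -2]
 [ -5  -7  -5  10  47  68  46   4  -3  -2  -3   1  -1]
 [ -7  -4  -5  12  50  69  63  42  25  14  11  12  11]
 [ -5  -3   1  21  54  67  72  68  68  62  48  34  19]
 [  1   6  19  55  69  68  68  68  67  66  66  50  19]
 [ 10  22  44  66  69  69  71  69  66  68  55  27  14]
 [ 16  34  60  67  68  71  70  62  61  62  31  14  11]
 [  9  15  33  55  59  58  67  63  56  37  16  11  12]
 [ 10  10  10  11  18  38  56  67  69  36  12  11  11]
 [ 10  11  10  10   9  10  19  44  67  53  26   8  10]]
dia (np.float64(305.1016813450761), np.float64(166.5316253002402))
0.527 4.2 ptr y -0.0004 dia dy 0.0135 z 0.0278 asin 0.274 atan 0.273
0.527 5.2 ptr y -0.0005 dia dy 0.0135 z 0.0275 asin 0.274 atan 0.272
0.529 4.2 ptr y -0.0005 dia dy 0.0134 z 0.0303 asin 0.271 atan 0.285
0.529 5.2 ptr y -0.0005 dia dy 0.0134 z 0.0300 asin 0.272 atan 0.284
0.531 4.2 ptr y -0.0005 dia dy 0.0133 z 0.0328 asin 0.269 atan 0.298
0.531 5.2 ptr y -0.0006 dia dy 0.0133 z 0.0325 asin 0.270 atan 0.297
w_lift row profile [521 521 522 522 524 521 521 521 521 524 525 519 506 462 514 500 499 498
 496 496 495 496 493 483 442 421 425 428 430 433 446 450 456 454 459] [13 13 13 13 14 14 13 14 14 14 13 14 12  7  9  9  9  9  9  8  9  9  9  9
  8  8  8  8  8  8  8  8  8  8  8]
w_rock row profile [511 509 507 511 510 511 512 514 516 515 516 516 517 517 517 521 521 520
 504 456 514 523 478 486 487 486 485 479 439 373 380 380 382 389 393] [13 13 13 13 13 13 13 13 13 14 13 13 13 13 13 13 13 13 11  6  9  9  8  8
  8  8  8  8  8  7  7  7  7  7  7]
```

```bash
cat >> h.py <<'E'
def edge_row(im):
    # row of the dark line at the foot's +y end (left part, clear of dial)
    p=im[115:150,303:320].astype(int).sum(2).mean(1); i=4+int(np.argmin(p[4:23]-(p[2:21]+p[6:25])/2))
    w=np.clip(p[i-2:i+3].max()-p[i-2:i+3],0,None); return 115+i-2+(w*np.arange(5)).sum()/w.sum()
def row_of(C,T,p,d,zz=.015,yy=.065):
    # gauge foot end point (0,yy,zz) with extra lean d about pinch axis
    q=Rg(0,d)@np.array([-.008,yy,zz-.164]); w=p+T@G.T@q
    return proj("w",[w],C)[0]
E
python3 - <<'E'
from h import *
import pickle
from scipy.optimize import brentq
for f,p,T in(("w_lift",[.529,-.198,.33],Rg(YG,0)@G),("w_rock",[.55612534,.2740964,.23636391],Rg(YM,.25)@G)):
    C=pickle.load(open(f"pics/{f}.pkl","rb")); r=edge_row(cv2.imread(f"pics/{f}.png"))
    for zz in(.0,.014):
        d=brentq(lambda d:row_of(C,T,np.array(p),d,zz)[1]-r,-.2,.2); print(f,r,zz,row_of(C,T,np.array(p),0,zz),"delta",d)
E
```

```text
Traceback (most recent call last):
  File "h.py", line 34, in row_of
    q=Rg(0,d)@np.array([-.008,yy,zz-.164]); w=p+T@G.T@q
      ~~^^^^^
  File "h.py", line 24, in Rg
    def Rg(yaw,a): return cv2.Rodrigues(np.array([0,0,yaw]))[0]@cv2.Rodrigues(np.array([-a,0,0.]))[0]
                          ~~~~~~~~~~~~~^^^^^^^^^^^^^^^^^^^^^
cv2.error: OpenCV(4.12.0) /io/opencv/modules/calib3d/src/calibration_base.cpp:151: error: (-210:Unsupported format or combination of formats) The matrices must have 32f or 64f data type in function 'Rodrigues'
```

```bash
sed -i 's/np.array(\[0,0,yaw\])/np.array([0,0,float(yaw)])/' h.py; cat > chk.py <<'E'
from h import *
import pickle
from scipy.optimize import brentq
def delta(f,p,T):
    C=pickle.load(open(f"pics/{f}.pkl","rb")); r=edge_row(cv2.imread(f"pics/{f}.png"))
    return r,[round(brentq(lambda d:row_of(C,T,np.array(p),d,zz)[1]-r,-.2,.2),4) for zz in(.0,.014)]
if __name__=="__main__":
    print(delta("w_lift",[.529,-.198,.33],Rg(YG,0)@G)); print(delta("w_rock",[.55612534,.2740964,.23636391],Rg(YM,.25)@G))
E
python3 chk.py
```

```text
(np.float64(128.19714144898964), [0.0061, 0.0046])
(np.float64(133.69480925578486), [0.0405, 0.0408])
```

```bash
python3 - <<'E'
from h import *
a=cv2.imread("pics/w_lift.png")[115:265,270:370];b=cv2.imread("pics/w_rock.png")[115:265,270:370];c=cv2.imread("pics/s_rock.png")[125:191,355:443]
z=lambda im,k:cv2.resize(im,None,fx=k,fy=k,interpolation=cv2.INTER_CUBIC)
A=np.hstack([z(a,2.2),z(b,2.2)]); Cc=z(c,4); 
out=np.zeros((max(A.shape[0],Cc.shape[0]),A.shape[1]+Cc.shape[1],3),np.uint8); out[:A.shape[0],:A.shape[1]]=A; out[:Cc.shape[0],A.shape[1]:]=Cc
cv2.imwrite("pics/cmp.png",out);print(out.shape)
E
```

```text
(330, 792, 3)
```

View pics/cmp.png

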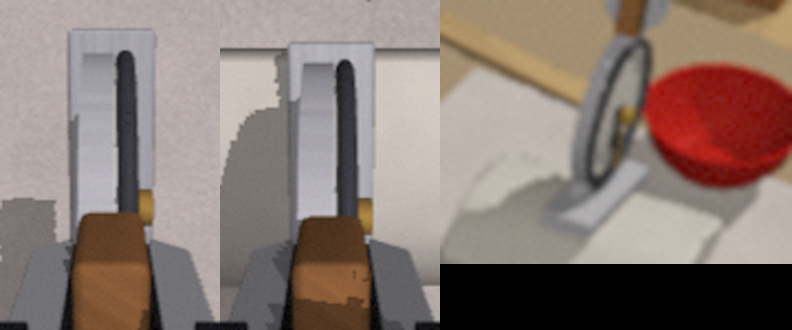

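```bash
cat > adj.py <<'E'
from chk import *
import sys
def pose(a,d,r,v=.02):
    robot.move_linear(AX+Rg(YM,a)[:,2]*r,v,frame=Rg(YM,a-d)@G)
S=robot.get_state; f0=np.array([-.67,.115,-3.875]); n=lambda a:(np.array(S()["force"])-f0)@Rg(YM,a)[:,2]
def run(a0,d0,a1,d1,r,steps,name,N0=2.5):
    for k in np.linspace(0,1,steps+1)[1:]:
        a,d=a0+(a1-a0)*k,d0+(d1-d0)*k
        pose(a,d,r); N=n(a); r+=np.clip((N-N0)/20e3,-.0002,.0002); print("N %.1f r %.5f"%(N,r),end="; ")
    for _ in range(3):
        pose(a1,d1,r,.005); robot.pause(.3); N=n(a1); print("N %.1f r %.5f"%(N,r)); 
        if abs(N-N0)<1.2: break
        r+=np.clip((N-N0)/25e3,-.0002,.0002)
    robot.pause(.8); s=S(); snap("wrist",name); q,e=delta(name,s["ee_pos"],np.array(s["tool_rot"]))
    Rm=Rg(YM,0).T@np.array(s["tool_rot"])@G.T
    lean=np.arctan2(Rm[1,2],Rm[2,2]); print("tool lean %.4f row %.2f delta %s gauge lean ~%.4f"%(lean,q,e,lean+np.mean(e)-.005),"N %.1f"%n(a1),s["time"],np.array(s["force"])-f0,s["moment"])
E
python3 - <<'E'
from adj import *
run(.25,0,.272,.033,.3037,4,"w_adj1")
E
```

```text
N 2.3 r 0.30369; N 2.4 r 0.30368; N 1.8 r 0.30365; N 2.0 r 0.30362; N 3.2 r 0.30362
tool lean 0.2390 row 133.64 delta [0.0398, 0.04] gauge lean ~0.2739 N 3.1 25.875 [-0.00453082  0.81236153  2.97137894] [ 0.62860619 -0.07953067 -0.00887533]
```

```bash
python3 - <<'E'
from h import *
import pickle
Cd=pickle.load(open("pics/w_dial.pkl","rb"))
b=cv2.imread("pics/w_dial.png").astype(float); sat=b[...,2]-b[...,0]
st=[]
for v in range(171,180):
    w=np.clip(sat[v,303:316]-22,0,None); st.append(((w*np.arange(303,316)).sum()/w.sum(),v))
print(np.round([s[0] for s in st],2)); dia=(305.10,166.53)
gx=b.sum(2)
P=[(315.32,167),(315.32,168),(315.5,169),(315.5,170),(315.6,171)]
for x in(.525,.527,.529,.531):
    yaw=np.radians(4.7);X=np.array([np.cos(yaw),np.sin(yaw),0]);Y=np.array([-X[1],X[0],0]);O=np.array([x,-.1985,0])
    def mm(u,v,xo=.004):
        o,d=ray("w",(u,v),Cd); r=o+d*(((O+X*xo-o)@X)/(d@X))-O; return np.array([r@Y,r[2]])
    q=np.array([dia]+st); m=np.array([mm(*p) for p in q]); k=np.polyfit(m[:,1],m[:,0],1); yp=np.mean([mm(*p)[0] for p in P])
    zc=(yp-k[1])/k[0]
    print(x,"stem angle %.3f meets pointer line at z %.4f; dia z %.4f"%(np.arctan(-k[0]),zc,m[0,1]), "rim top/bottom z at front plane", [mm(316,v,.010)[1].round(4) for v in (159.5,226.5)])
snap("scene","s_adj")
c=cv2.imread("pics/s_adj.png"); cv2.imwrite("pics/fin.png",cv2.resize(c[110:200,350:450],None,fx=6,fy=6,interpolation=cv2.INTER_CUBIC))
E
```

```text
[307.17 307.71 308.2  308.67 309.08 309.32 309.86 310.22 310.71]
0.525 stem angle 0.299 meets pointer line at z 0.0685; dia z 0.0252 rim top/bottom z at front plane [np.float64(0.0197), np.float64(0.1319)]
0.527 stem angle 0.299 meets pointer line at z 0.0707; dia z 0.0277 rim top/bottom z at front plane [np.float64(0.0223), np.float64(0.1336)]
0.529 stem angle 0.299 meets pointer line at z 0.0728; dia z 0.0301 rim top/bottom z at front plane [np.float64(0.0249), np.float64(0.1352)]
0.531 stem angle 0.299 meets pointer line at z 0.0749; dia z 0.0326 rim top/bottom z at front plane [np.float64(0.0275), np.float64(0.1369)]
```

View pics/fin.png

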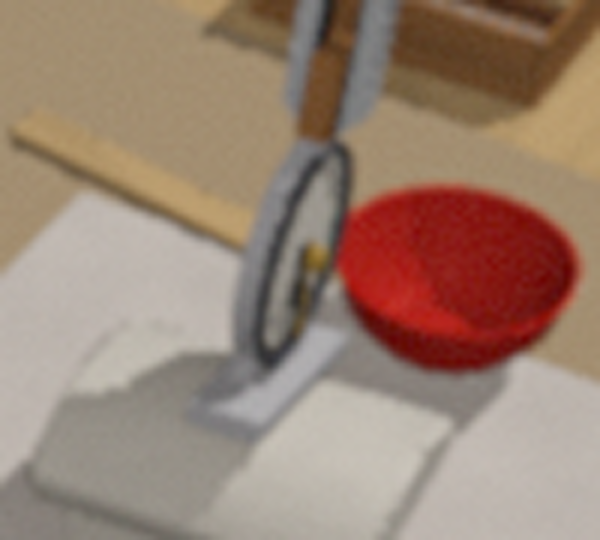

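```bash
python3 - <<'E'
from h import *
c=cv2.imread("pics/s_adj.png").astype(int)
s=c[145:168,388:412]; print("R-B");print((s[...,2]-s[...,0])); print("sum");print(s.sum(2))
a=.274; R=Rg(YM,a); O=AX+R[:,2]*.14
def P(th,rad,xo=.004): return proj("scene",[O+R@np.array([xo,rad*np.sin(th),.076-rad*np.cos(th)])])[0].round(2)
print("centre",P(0,0),"knob",P(0,0,.02),"foot corners",[proj("scene",[O+R@np.array([.02,y,0])])[0].round(1) for y in(-.065,.065)])
for th in(.2,.24,.274,.31,.35): print(th,"bob",P(th,.026),"tip",P(th,.05))
E
```

```text
R-B
[[ 74  75  72  66  44  16   1   2   1   2   3  11  12  13  14  13  14   9
    3  36  95 124 136 134]
 [ 75  74  75  66  37  10   0   2   3   0   5  11  14  12  12  14  12   6
    3  56 111 134 142 137]
 [ 74  76  74  56  23   4  -2   1  -1   2   6  12  14  13  13  11  10   5
   10  71 121 142 132 143]
 [ 76  75  74  47  16   0   0   1  -2   2  10  14  13  13  13  12  10   2
   16  85 128 140 146 137]
 [ 74  75  66  38   8   0  -1   0   2   5  11  12  13  19  20  14   8   0
   31  99 136 137 141 140]
 [ 56  64  51  22   3  -2   0  -1  -3   9  13  11  13  33  44  31  18   9
   53 112 142 144 141 143]
 [ 24  35  27   9  -1   0   0  -1   2  11  13  11  14  59  78  67  43  26
   67 128 146 139 149 142]
 [ 14  16  10   2   1   0   1  -2   3  14  12   9  28  76  90  87  61  40
   89 132 140 143 140 144]
 [ 15  12   7   2  -2   0   0   0   6  12  12   9  33  70  87  81  52  45
  105 140 146 144 142 151]
 [ 15  14   5   2   1   2   1   2   8  13  11   9  29  58  66  65  34  47
  103 141 149 141 149 151]
 [ 14  10   4   1   0   3   1   4  10  13  11   8  23  35  34  28  20  41
   86 136 14
[... 3184 characters left out ...]
 357 322 249 218 287 395 456 459 449 434
  412 403 379 323 234 149]
 [468 360 318 287 207 206 349 389 355 293 201 223 330 458 511 516 512 499
  471 443 405 367 319 236]
 [470 343 313 281 215 200 341 392 333 244 177 258 404 491 517 522 521 515
  494 452 406 389 375 322]
 [466 351 293 282 225 171 271 330 269 193 228 343 462 510 520 523 521 500
  465 417 392 386 382 372]]
centre [400.03 151.3 ] knob [405.07 152.84] foot corners [array([392.7, 183.4]), array([406.9, 168.3])]
0.2 bob [398.95 158.48] tip [397.97 164.96]
0.24 bob [399.07 158.3 ] tip [398.21 164.61]
0.274 bob [399.18 158.14] tip [398.42 164.31]
0.31 bob [399.3  157.97] tip [398.64 163.97]
0.35 bob [399.43 157.76] tip [398.89 163.57]
```

```bash
python3 -c "
from rig import robot
s=robot.get_state();print(s['force'],s['opening'],s['time'],abs(s['joint_vel']).max());print(robot.sign_off())"
```

```text
[ 0.40086584  0.76182507 -1.20473389] 0.01781471027605254 25.975 0.0016079440248092116
the job is handed in; nothing more can be done
None
```

I handed the job in at about 26 s: the gauge is still in the grip, leaning about 0.274 rad on the gentle flank against a set hand I measured at 0.27 ± 0.01 rad, with its foot pressing at about 3 N. The last camera view is too coarse to show the pointer exactly on the hand. The gauge slipped about 0.03 rad in the fingers while rocking, and I corrected for that.

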